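# Seat a telescope mirror's test stand on its three-ball base

## Robot

A 6-joint arm with a two-finger parallel gripper is mounted at the origin on the work surface. World frame = base frame: x ahead of the robot, y to its left, z up, the work surface at z = 0. Lengths are in m, angles in rad, forces in N, time in s.
With the tool pointing down it reaches from about 0.35 to 0.925 m from the base axis. Payload 6.4 kg.
Tool frame: the origin (TCP) lies at the very end of the fingers, on their centre line; the grasp point (between the pads) lies 19 mm behind it; y points along the fingers, z is the direction in which the jaws open and shut, and the axes are right-handed (so a half turn about y gives the same grasp; the last joint's range is limited). The gripper opens to 94 mm and grips with 3 to 60 N. Pads are 16 mm wide; open, the fingers measure 119 mm over their backs; the gripper's body (75 mm by 177 mm) begins 78 mm behind the grasp point.
Start: joints at [-1.474, 0.245, 1.558, -0, 1.339, -0.174], TCP at [0.174, -0.626, 0.166] pointing down, gripper open.
Joint ranges: [-3.13, 3.13], [-1.02, 2.26], [0.13, 2.54], [-0.95, 4.09], [0.21, 2.88], [-2.74, 2.74]. Speed limits (rad/s): [2.57, 2.57, 3.14, 3.14, 3.14, 3.14].

## Interface

Orientations are given as a unit quaternion [x, y, z, w].
In Python, from station import arm gives the robot as it stands. The module is installed in compiled form; this text tells all that it offers. Calls block until the motion is done:
- arm.reach(position, orientation): joint-space move of the TCP to a pose.
- arm.line_to(position, ori=None, vel=0.15, max_force=None): straight line of the TCP; ori=None keeps the orientation; vel is the mean speed in m/s. With max_force (N) it stops when the force on the tool has changed by that much, and returns True; else False.
- arm.move_joints(angles): joint-space move.
- arm.open() and arm.gripper_close(squeeze=None): open the fingers fully, or close them until they stop; squeeze is the grip in N (None keeps the last).
- arm.pause(seconds).
- arm.ik(position, orientation): joint angles nearest the present ones, or None.
- arm.observe(): the state.
- arm.get_image(name): name is "scene" or "top" or "wrist"; returns a dict with "image" (384x512x3 uint8, blue, green, red), "K" (3x3 intrinsics, pixels), "eye" and "attitude" of the camera in the world; the wrist camera has in their place "hand_eye" (4x4, takes a point from camera to tool coordinates, whose origin is the TCP and whose axes are the tool frame's). Camera axes: x right, y up, looking along -z (the intrinsics and any distortion apply to the point x, -y, -z); pixel columns grow to the right and rows downward; lengths in m; the calibration is good to about 2 mm. A picture is of the moment at which its call begins: read the wrist's pose just before it. There is no depth.
A pose or a line that the arm cannot do raises arm.PlanningError and nothing moves.
- arm.finish_job(): hands the job in, once; it reports no verdict.
The state is a dict: "time_s": time; "joint_positions": joint angles; "joint_vel": joint speeds; "joint_efforts": joint torques, N m; "tool_pos": TCP position; "orientation": TCP orientation; "force": force on the tool from outside, world axes, zero at the start; "torque": the same for the moment, N m; "gripper_width": finger opening in m.
Only numpy, scipy, OpenCV 4.12 (cv2) and the standard library are available. Lean on these libraries where they do the work, as an engineer would, in place of code of your own. Each camera call takes 0.05 s, during which the arm holds its last target.

## Task

This telescope mirror is going back on the tester: pick up the mirror stand by the top of its plywood back and put it on the three-ball base the way its feet fit, each grooved foot on its own ball. Press it down gently until the spring catch in the middle of the base has clicked and the stand is fully home on all three balls, then let go of it. Do not touch the mirror, do not force or drop the stand onto the base, and leave the saucer, scraper, offcut and clamp where they are.

Things in the scene. Friction and masses are not known exactly. Their poses are not given: they have to be found in the camera images.
- stand: Loose mirror stand, 0.5-0.7 kg. Origin: level with the feet's undersides, below the plate's middle; z up. Aluminium plate 116 (x) x 144 (y) x 6 mm, underside at z = 22. Upright across its middle (x = 0) a plywood back 15 mm thick in x, 100 mm wide to z = 120, then 60 mm wide to its top edge at z = 163 mm. Round mirror on the +x face, brackets at -x. It faces +x, like the base, when home.
- grip_top (a point): Middle of the top edge of the stand's plywood back, at (0, 0, 163) mm of the stand. Grip the back here from above, one finger on each face (15 mm apart, closing along the stand's x), the tips no deeper than 40 mm below this point so as to stay clear of the mirror and its clip.
- seat_left (a point): Where the ball's centre lies once seated in the stand's front left brass foot (+y): at (-36, 48, -1.5) mm of the stand. The three feet are 21 mm wide, 20 mm long and reach 22 mm down from the plate to z = 0; each has a smooth vee groove below, 14 mm wide at the mouth, 45 degree flanks, 7 mm deep, running towards the middle.
- seat_right (a point): The same for the front right foot, at (-36, -48, -1.5) mm of the stand.
- seat_rear (a point): The same for the rear foot, at (40, 0, -1.5) mm of the stand.
- strike (a point): Widest level of the smooth steel strike under the stand's plate, at (0, 0, 8) mm of the stand: a diamond head 13 mm wide in y, 13 mm high, 14 mm long in x, on a 4 mm neck. It must be pushed down between the catch's two rollers with about 16 N (the stand's weight included); 7 mm after first touching them it clicks past, and they pull it down with 9 to 13 N.
- mirror: Round glass mirror, 76 mm across, 11 mm thick, fixed upright on the +x face of the plywood back. This origin and its axes are those of the stand; the glass is centred at (14, 0, 76) mm.
- base: Flange of the three-ball base, 130 x 130 x 8 mm, bolted to the bench. Origin: centre of its underside; z up. On it a pillar carries the ball plate (150 x 150 x 8 mm, centred, same axes), its underside 40 to 90 mm above this origin as last clamped: not measured, find it by feel or sight. The stand is home on it with its origin above this one (70 to 123 mm up) and x and y axes parallel.
- pillar (a point): Top of the base's fixed pillar sleeve, (0, 0, 36) mm of the base. On the ball plate, from its underside: 12 mm balls at (40, 0), centre 30 mm up, and on adjusting screws at (-36, 48), (-36, -48), each 27 to 33 mm up as last set, so a home stand may lean 4 degrees. Amid them the catch, 60 (y) x 36 (x) mm, 46 high: two 10 mm rollers along x, 43 up, met with the stand's origin 42 up.
- saucer: White ceramic saucer, 140 mm across, 18 mm high; origin under its centre. Leave alone.
- scraper: Black plastic scraper lying flat, 170 mm long in x, 62 mm wide, 14 mm high; origin under it near its middle. Leave alone.
- offcut: Pine offcut lying flat, 160 by 70 by 21 mm; origin under its centre. Leave alone.
- clamp: Orange ratchet bar clamp lying flat, bar 300 mm along its x, jaws and handle 140 mm across in y, 28 mm high; origin under the bar's middle. Leave alone.

How it is judged:
On the way, in this order (a step that is already met when the one before it is completed fails the run):
1. the stand is held clear of the bench (height (world z) of stand above 0.03 m and contact force between stand and the fingers above 1 N and contact force between stand and base below 0.1 N), for 0.2 s.
2. the stand is set down on the base by hand, not dropped (contact force between stand and the fingers above 1 N and contact force between stand and base above 1 N and horizontal distance between stand and base below 0.008 m), for 0.1 s.
3. all three balls are seated in their grooves (distance between seat_left and ball_left below 0.002 m and distance between seat_right and ball_right below 0.002 m and distance between seat_rear and ball_rear below 0.002 m), for 0.2 s.
At the end, for the whole second after the job is handed in: The stand is let go and at rest, drawn home by the catch: each of the three balls is seated in its foot's groove, its centre within 2 mm of the seat point (all of step 3 and linear speed of stand below 0.01 m/s); the robot touches nothing.
It fails at once if the stand is forced or knocked down onto a ball (more than 50 N on one ball) (contact force between stand and ball_left above 50 N or contact force between stand and ball_right above 50 N or contact force between stand and ball_rear above 50 N).
It fails at once if the fingers touch the mirror (contact force between mirror and the fingers above 0.5 N).
It fails at once if the saucer, scraper, offcut or clamp is moved by more than 20 mm (distance of any of saucer, scraper, offcut, clamp from where it was at the start of the episode above 0.02 m).
It also fails if it takes over 48 s, if anything falls off the work surface, if the arm or the gripper's body presses on something with over 40 N, if the wrist force passes 120 N, or if a joint passes its speed limit or range.

## Working session

There is one attempt and no reset: what is moved stays moved. The work goes in short steps, each a Python script; the robot and the scene stay as the last script left them, time stands still between calls to the robot, and variables do not carry over. Pictures are saved under pics/ and viewed, and the job is handed in when it is done.

```bash
mkdir -p pics; ls; python3 - <<'E'
from station import arm
import cv2, numpy as np
print(arm.observe())
for n in ["scene","top","wrist"]:
    d=arm.get_image(n); cv2.imwrite(f"pics/{n}0.png",d["image"])
    print(n,{k:np.round(v,4).tolist() if not isinstance(v,str) else v for k,v in d.items() if k!="image"})
E
```

```text
pics
{'time_s': 0.0, 'joint_positions': array([-1.47411283e+00,  2.45784562e-01,  1.55900152e+00,  2.16470645e-05,
        1.33870995e+00, -1.74088219e-01]), 'joint_vel': array([-0.00013474,  0.00047663, -0.00072374, -0.00039551,  0.00050135,
       -0.00125222]), 'joint_efforts': array([ 2.21442635e-03, -4.15837240e+01, -3.14601982e+01,  6.85808086e-02,
        3.31752514e-02, -1.36785306e-04]), 'tool_pos': array([ 0.17381239, -0.62563016,  0.16487103]), 'orientation': array([-0.0954048 ,  0.70130835, -0.69996404,  0.09547176]), 'force': array([ 0.19206323, -0.16518646, -0.81621184]), 'torque': array([0.00307663, 0.0232468 , 0.02762396]), 'gripper_width': 0.09386402290361902}
scene {'K': [[350.685, 0.0, 261.027], [0.0, 350.685, 194.2873], [0.0, 0.0, 1.0]], 'eye': [1.1926, 0.704, 0.8245], 'attitude': [0.1737, 0.4035, 0.8336, 0.3348]}
top {'K': [[369.1219, 0.0, 255.8969], [0.0, 369.1219, 190.2056], [0.0, 0.0, 1.0]], 'eye': [0.4687, 0.0821, 1.2915], 'attitude': [0.0176, -0.0323, -0.7027, 0.7105]}
wrist {'K': [[305.7496, 0.0, 254.082], [0.0, 305.7496, 190.244], [0.0, 0.0, 1.0]], 'hand_eye': [[0.0016, -0.9632, -0.2687, -0.0778], [0.0003, 0.2687, -0.9632, -0.2187], [1.0, 0.0014, 0.0008, 0.0002], [0.0, 0.0, 0.0, 1.0]]}
```

View pics/scene0.png

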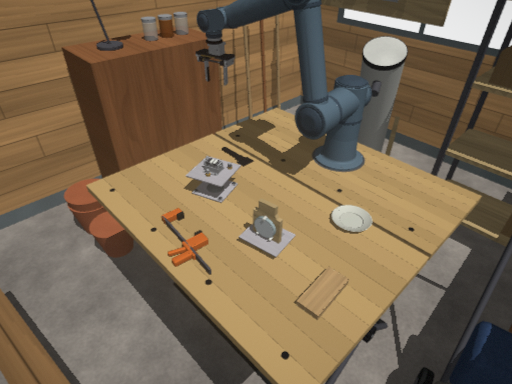

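View pics/top0.png

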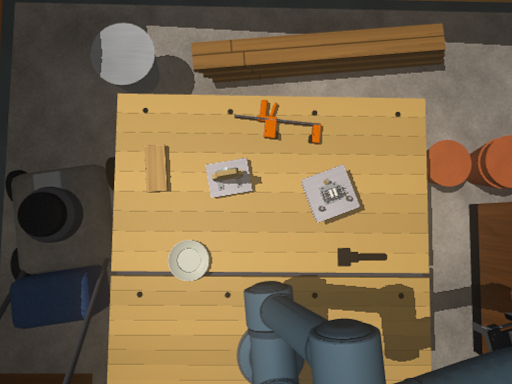

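View pics/wrist0.png

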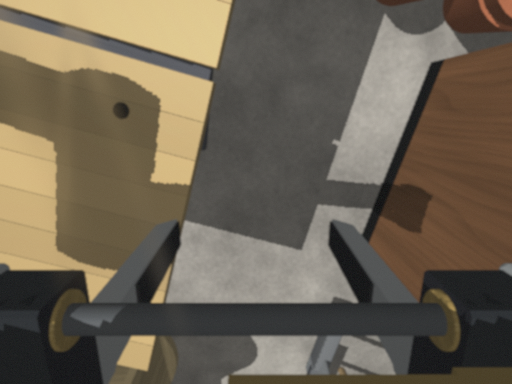

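The top view shows the stand at about (230,178) and the base at about (331,193). I'll zoom in on both.

```bash
python3 - <<'E'
import cv2, numpy as np
t=cv2.imread("pics/top0.png"); s=cv2.imread("pics/scene0.png")
a=cv2.resize(t[150:235,195:270],None,fx=7,fy=7,interpolation=cv2.INTER_CUBIC)[:590]
b=cv2.resize(t[155:230,292:372],None,fx=8,fy=8,interpolation=cv2.INTER_CUBIC)[:600]
cv2.imwrite("pics/tA.png",a);cv2.imwrite("pics/tB.png",b)
cv2.imwrite("pics/sA.png",cv2.resize(s[195:265,230:305],None,fx=8,fy=8,interpolation=cv2.INTER_CUBIC))
cv2.imwrite("pics/sB.png",cv2.resize(s[145:210,175:250],None,fx=8,fy=8,interpolation=cv2.INTER_CUBIC))
E
```

```text
(no output)
```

View pics/tA.png

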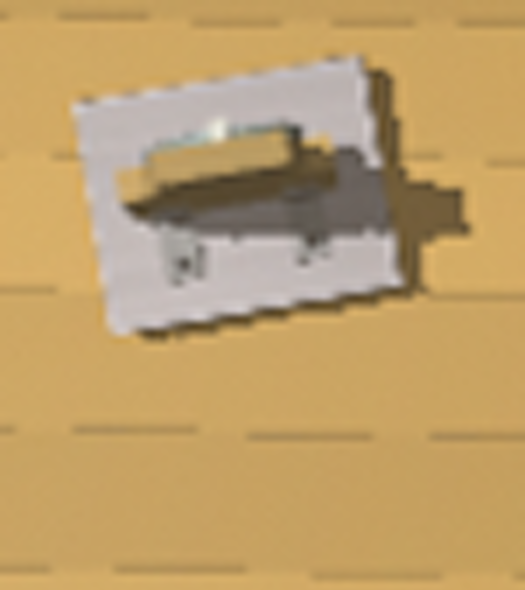

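View pics/tB.png

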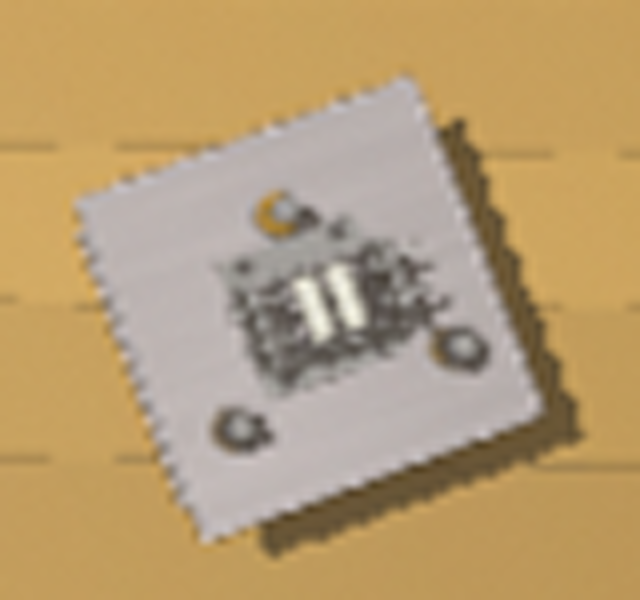

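View pics/sA.png

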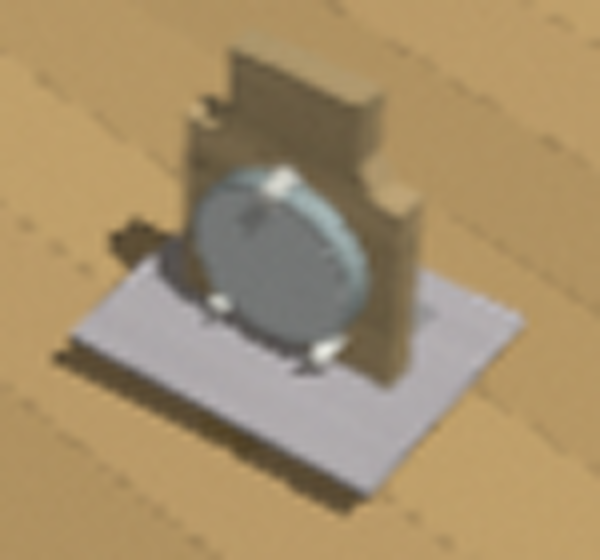

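View pics/sB.png

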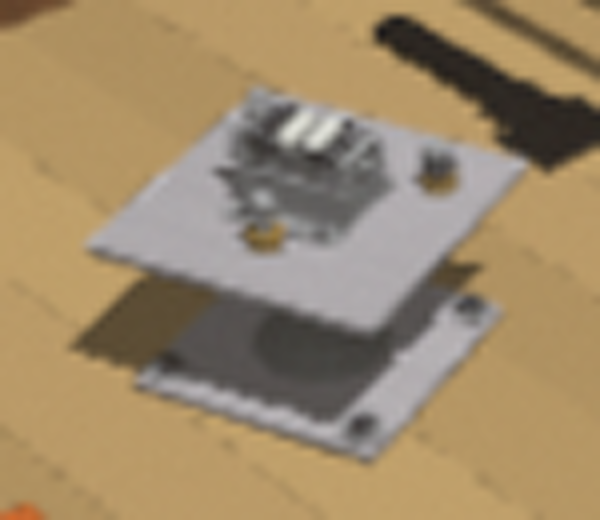

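```bash
cat > h.py <<'E'
import numpy as np, cv2
from scipy.spatial.transform import Rotation as R
def cam(d,obs=None):
    """returns K, Rwc(cv convention), eye"""
    F=np.diag([1,-1,-1.])
    if "hand_eye" in d:
        H=d["hand_eye"]; Rt=R.from_quat(obs["orientation"]).as_matrix()
        return d["K"],Rt@H[:3,:3]@F,Rt@H[:3,3]+obs["tool_pos"]
    return d["K"],R.from_quat(d["attitude"]).as_matrix()@F,np.array(d["eye"])
def ray(c,uv):
    K,Rm,e=c; v=Rm@np.linalg.inv(K)@np.array([uv[0],uv[1],1.]); return e,v/np.linalg.norm(v)
def onz(c,uv,z):
    e,v=ray(c,uv); return e+v*(z-e[2])/v[2]
def proj(c,p):
    K,Rm,e=c; q=K@(Rm.T@(np.asarray(p)-e)); return q[:2]/q[2]
def tri(obs):
    A=np.zeros((3,3));b=np.zeros(3)
    for c,uv in obs:
        e,v=ray(c,uv); P=np.eye(3)-np.outer(v,v); A+=P;b+=P@e
    p=np.linalg.solve(A,b); return p,[float(np.linalg.norm(proj(c,p)-uv)) for c,uv in obs]
E
python3 - <<'E'
from h import *; from station import arm
for n,rois in [("top",[(195,150,270,215),(292,155,372,230)]),("scene",[(230,210,305,265),(175,145,250,210)])]:
    d=arm.get_image(n); im=d["image"]; c=cam(d)
    hsv=cv2.cvtColor(im,cv2.COLOR_BGR2HSV)
    for (x0,y0,x1,y1) in rois:
        m=((hsv[...,1]<45)&(hsv[...,2]>135)).astype(np.uint8)*255
        k=np.zeros_like(m);k[y0:y1,x0:x1]=m[y0:y1,x0:x1]
        cs,_=cv2.findContours(k,cv2.RETR_EXTERNAL,cv2.CHAIN_APPROX_NONE); q=max(cs,key=cv2.contourArea)
        hull=cv2.convexHull(q); 
        eps=1
        while len(cv2.approxPolyDP(hull,eps,True))>4: eps+=.25
        ap=cv2.approxPolyDP(hull,eps,True)[:,0]
        print(n,ap.tolist(),cv2.minAreaRect(hull),cv2.contourArea(q))
        for z in (0.028,.1):
          p=[onz(c,u,z) for u in ap]; print(z,np.round(p,4)[:,:2].tolist(),[round(float(np.linalg.norm(p[i]-p[i-1])),4) for i in range(len(p))])
E
```

```text
top [[245, 158], [252, 190], [212, 197], [206, 165]] ((228.67568969726562, 177.55406188964844), (33.208595275878906, 41.9217414855957), 80.53767395019531) 797.5
0.028 [[0.669, 0.0951], [0.5586, 0.0697], [0.533, 0.2062], [0.6429, 0.2288]] [0.1363, 0.1133, 0.1389, 0.1122]
0.1 [[0.6576, 0.0943], [0.5535, 0.0704], [0.5293, 0.1991], [0.633, 0.2204]] [0.1285, 0.1068, 0.131, 0.1058]
top [[343, 165], [359, 206], [317, 221], [302, 180]] ((329.9726257324219, 193.26025390625), (45.646053314208984, 46.816463470458984), 69.44395446777344) 2022.0
0.028 [[0.6492, -0.2448], [0.5077, -0.2992], [0.4548, -0.154], [0.5952, -0.1023]] [0.1523, 0.1516, 0.1545, 0.1496]
0.1 [[0.6389, -0.2261], [0.5055, -0.2775], [0.4556, -0.1406], [0.588, -0.0918]] [0.1436, 0.1429, 0.1457, 0.1411]
scene [[239, 236], [248, 227], [294, 234], [276, 256]] ((266.6000061035156, 235.79998779296875), (49.19350051879883, 27.727243423461914), 26.56505012512207) 582.5
0.028 [[0.6701, 0.0898], [0.6207, 0.0787], [0.5343, 0.2047], [0.6452, 0.2301]] [0.1425, 0.0507, 0.1527, 0.1138]
0.1 [[0.7173, 0.1453], [0.6724, 0.1352], [0.5938, 0.2498], [0.6947, 0.273]] [0.1296, 0.0461, 0.1389, 0.1035]
scene [[186, 175], [206, 156], [240, 165], [222, 185]] ((212.98793029785156, 170.039794921875), (48.74877166748047, 25.705411911010742), 16.927513122558594) 863.5
0.028 [[0.597, -0.3085], [0.4526, -0.369], [0.3924, -0.2181], [0.5352, -0.1605]] [0.1604, 0.1566, 0.1624, 0.1541]
0.1 [[0.6509, -0.217], [0.5195, -0.272], [0.4647, -0.1348], [0.5947, -0.0824]] [0.1459, 0.1424, 0.1477, 0.1401]
```

```bash
cat >> h.py <<'E'
def down(yaw,flip=1):
    """tool y down, tool z along flip*(cos yaw, sin yaw)"""
    z=flip*np.array([np.cos(yaw),np.sin(yaw),0]); y=np.array([0,0,-1.]); x=np.cross(y,z)
    return R.from_matrix(np.c_[x,y,z]).as_quat()
E
python3 - <<'E'
from h import *; from station import arm
o=arm.observe(); print(R.from_quat(o["orientation"]).as_matrix().round(3))
y=np.radians(20.5)
for f in (1,-1):
    for p,yw in (((.548,-.186,.2),y),((.6,.15,.3),np.radians(12))):
        print(f,arm.ik(p,down(yw,f)))
E
```

```text
[[-0.964 -0.     0.267]
 [-0.267  0.001 -0.964]
 [-0.    -1.    -0.001]]
1 [-0.52303629  0.05201522  1.71018347  0.          1.37939396 -0.88082879]
1 [ 0.06189414  0.09546602  1.48527553  0.          1.56085111 -0.14754537]
-1 [-5.23036289e-01  5.20152229e-02  1.71018347e+00 -4.44089210e-16
  1.37939396e+00  2.26076387e+00]
-1 None
```

```bash
python3 - <<'E'
from h import *; from station import arm
import pickle
y=np.radians(20.5); ct=np.array([.548,-.186]); ux=np.array([np.cos(y),np.sin(y)]); uy=np.array([-ux[1],ux[0]])
out=[]
for i,(a,b) in enumerate(((-.07,0.0),(.07,0.0))):
    p=ct+a*ux+b*uy
    arm.reach([p[0],p[1],.23],down(y)); arm.pause(.15)
    o=arm.observe(); d=arm.get_image("wrist"); out.append((o,d)); cv2.imwrite(f"pics/wb{i}.png",d["image"]); print(o["time_s"],o["tool_pos"])
pickle.dump(out,open("wb.pkl","wb"))
E
```

```text
2.2917 [ 0.48222234 -0.21121072  0.22980562]
3.1083 [ 0.61245762 -0.16244099  0.23039614]
```

View pics/wb0.png

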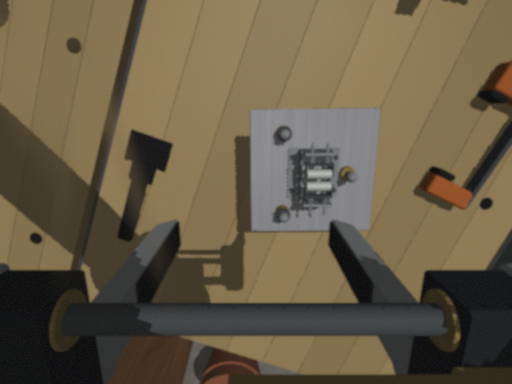

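View pics/wb1.png

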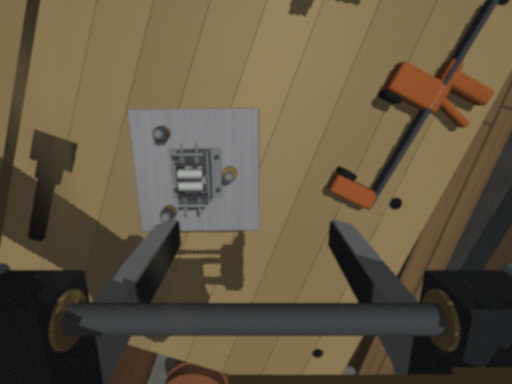

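Both wrist views show the ball plate. In wb0 it spans about (250..380, 108..232), with balls at (284,133), (282,213) and (348,174). I'll zoom in for sub-pixel positions.

```bash
python3 - <<'E'
from h import *
import pickle
out=pickle.load(open("wb.pkl","rb"))
rois=[(240,100,390,240),(122,100,268,240)]
C=[];Q=[]
tiles=[]
for (o,d),(x0,y0,x1,y1) in zip(out,rois):
    im=d["image"]; hsv=cv2.cvtColor(im,cv2.COLOR_BGR2HSV)
    m=((hsv[...,1]<60)&(hsv[...,2]>105)).astype(np.uint8)*255
    k=np.zeros_like(m);k[y0:y1,x0:x1]=m[y0:y1,x0:x1]
    cs,_=cv2.findContours(k,cv2.RETR_EXTERNAL,cv2.CHAIN_APPROX_NONE); q=max(cs,key=cv2.contourArea)
    h=cv2.convexHull(q); e=1
    while len(cv2.approxPolyDP(h,e,True))>4:e+=.25
    a=cv2.approxPolyDP(h,e,True)[:,0].astype(float)
    s=a.sum(1);t=a[:,0]-a[:,1]; a=np.array([a[s.argmin()],a[t.argmax()],a[s.argmax()],a[t.argmin()]]) # TL TR BR BL
    # refine edges by line fit
    pts=q[:,0].astype(float);L=[]
    for i in range(4):
        A,B=a[i],a[(i+1)%4];u=(B-A)/np.linalg.norm(B-A);n=np.array([-u[1],u[0]])
        dd=np.abs((pts-A)@n);tt=(pts-A)@u
        sel=pts[(dd<2.5)&(tt>8)&(tt<np.linalg.norm(B-A)-8)]
        v=cv2.fitLine(sel.astype(np.float32),cv2.DIST_HUBER,0,.01,.01).ravel();L.append(v)
    def X(l,m):
        A=np.array([[l[0],-m[0]],[l[1],-m[1]]]);s=np.linalg.solve(A,[m[2]-l[2],m[3]-l[3]]);return np.array([l[2]+s[0]*l[0],l[3]+s[0]*l[1]])
    cor=np.array([X(L[i-1],L[i]) for i in range(4)])
    print(a.tolist(),cor.round(2).tolist()); C.append(cam(d,o));Q.append(cor)
    tiles.append(cv2.resize(im[118:228,x0+25:x0+125],None,fx=5,fy=5,interpolation=cv2.INTER_CUBIC))
cv2.imwrite("pics/zb0.png",tiles[0]);cv2.imwrite("pics/zb1.png",tiles[1])
P=[]
for i in range(4):
    p,e=tri([(C[0],Q[0][i]),(C[1],Q[1][i])]);P.append(p);print(p.round(4),e)
P=np.array(P);print("ctr",P.mean(0)); 
for i in range(4): v=P[(i+1)%4]-P[i];print(np.linalg.norm(v),np.degrees(np.arctan2(v[1],v[0])))
E
```

```text
[[250.0, 109.0], [380.0, 108.0], [369.0, 229.0], [252.0, 230.0]] [[250.05999755859375, 108.0], [380.5199890136719, 108.0], [368.54998779296875, 229.63999938964844], [251.57000732421875, 230.32000732421875]]
[[127.0, 111.0], [257.0, 108.0], [259.0, 228.0], [141.0, 230.0]] [[127.23999786376953, 109.19000244140625], [257.67999267578125, 107.62000274658203], [259.32000732421875, 229.00999450683594], [141.1199951171875, 229.2100067138672]]
[ 0.4515 -0.1431  0.0911] [0.4048152781663526, 0.40614589329441286]
[ 0.5897 -0.091   0.0898] [0.36879124723056905, 0.3660513789709045]
[ 0.6441 -0.2304  0.0864] [0.3336094476063647, 0.3324646733080772]
[ 0.5039 -0.2806  0.0918] [0.5938105484064481, 0.593095701622853]
ctr [ 0.54728926 -0.18626197  0.08976679]
0.14773701269764392 20.65505604430446
0.14969200030370894 -68.68251045625779
0.1490218554457183 -160.28919637767956
0.14719111554535375 110.87194520532407
```

View pics/zb0.png

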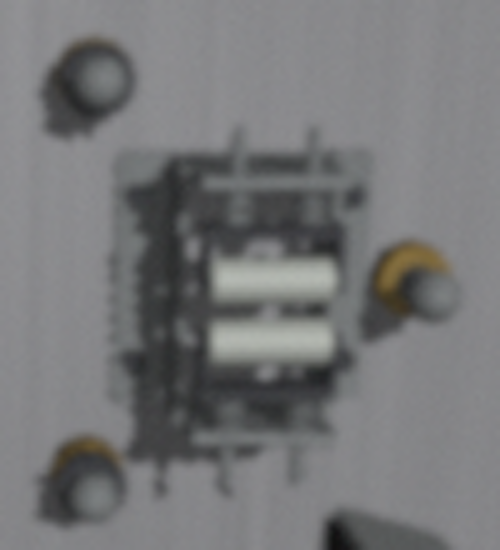

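View pics/zb1.png

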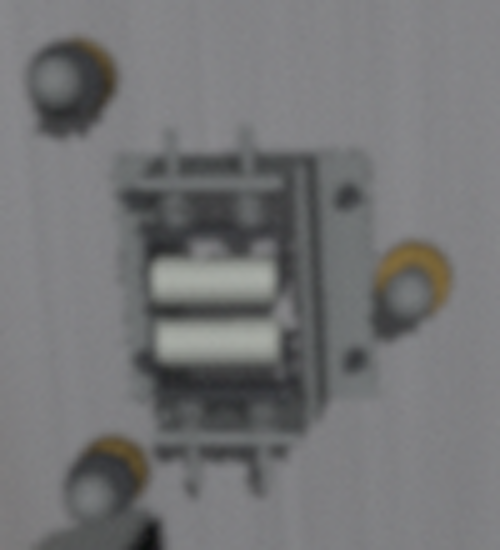

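```bash
python3 - <<'E'
from h import *
import pickle
out=pickle.load(open("wb.pkl","rb")); C=[cam(d,o) for o,d in out]
y=np.radians(20.5); ct=np.array([.5473,-.1863]); Rz=np.array([[np.cos(y),np.sin(y)],[-np.sin(y),np.cos(y)]])
B={"L":((103,78),(57,80)),"Rt":((97,493),(95,495)),"rear":((432,293),(407,289)),
 "rollmid":((273,311),(215,311))}
for n,(a,b) in B.items():
    a=np.array([265,118])+(np.array(a)+.5)/5-.5; b=np.array([147,118])+(np.array(b)+.5)/5-.5
    p,e=tri([(C[0],a),(C[1],b)]); print(n,p.round(4),np.round(e,2),(Rz@(p[:2]-ct)).round(4))
    for h in (.109,.112,.115): print("   at",h,[ (Rz@(onz(C[i],u,h)[:2]-ct)).round(4).tolist() for i,u in enumerate((a,b))])
E
```

```text
L [ 0.4966 -0.1541  0.1103] [0.03 0.03] [-0.0362  0.0479]
   at 0.109 [[-0.0361, 0.0478], [-0.0366, 0.0478]]
   at 0.112 [[-0.0364, 0.0481], [-0.0356, 0.048]]
   at 0.115 [[-0.0366, 0.0484], [-0.0347, 0.0483]]
Rt [ 0.5311 -0.2438  0.1112] [0.14 0.14] [-0.0353 -0.0482]
   at 0.109 [[-0.0351, -0.0488], [-0.036, -0.0492]]
   at 0.112 [[-0.0354, -0.0477], [-0.0351, -0.048]]
   at 0.115 [[-0.0357, -0.0466], [-0.0342, -0.0469]]
rear [ 0.5839 -0.1722  0.111 ] [0.5 0.5] [0.0393 0.0004]
   at 0.109 [[0.04, -0.0006], [0.0391, 0.0005]]
   at 0.112 [[0.039, 0.0001], [0.0394, 0.0012]]
   at 0.115 [[0.038, 0.0007], [0.0396, 0.0019]]
rollmid [ 0.5467 -0.1861  0.1296] [0.12 0.11] [-0.0005  0.0004]
   at 0.109 [[0.004, -0.0047], [-0.005, -0.0045]]
   at 0.112 [[0.0034, -0.004], [-0.0043, -0.0038]]
   at 0.115 [[0.0027, -0.0033], [-0.0037, -0.003]]
```

Plate, balls and rollers agree on the base: centre (0.547, -0.186), yaw 20.5°, plate underside about 0.082. All the balls sit near z = 0.111. Next I'll view the stand.

```bash
python3 - <<'E'
from h import *; from station import arm
import pickle
y=np.radians(12); ct=np.array([.6005,.15]); ux=np.array([np.cos(y),np.sin(y)]); uy=np.array([-ux[1],ux[0]])
out=[]
for i,(a,b) in enumerate(((.05,-.02),(-.05,-.02))):
    p=ct+a*ux+b*uy
    arm.reach([p[0],p[1],.27],down(y)); arm.pause(.15)
    o=arm.observe(); d=arm.get_image("wrist"); out.append((o,d)); cv2.imwrite(f"pics/ws{i}.png",d["image"]); print(o["time_s"],o["tool_pos"])
pickle.dump(out,open("ws.pkl","wb"))
E
```

```text
4.4833 [0.65366824 0.13936585 0.26972872]
5.1667 [0.55668088 0.1198832  0.26999914]
```

View pics/ws0.png

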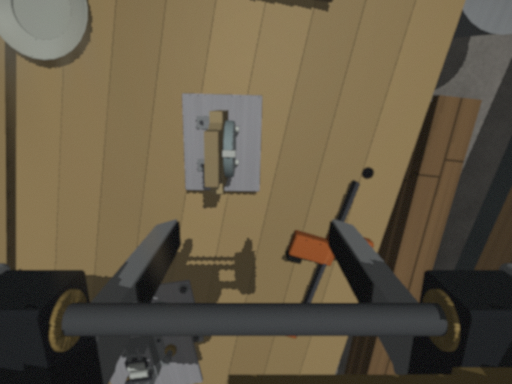

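View pics/ws1.png

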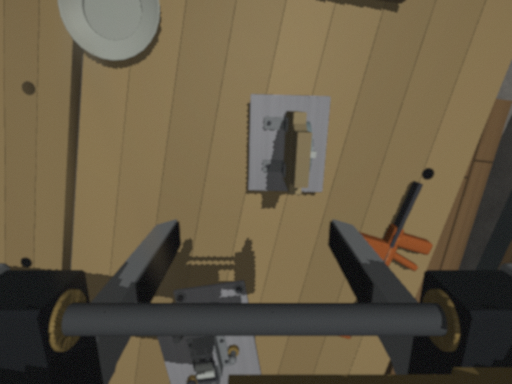

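```bash
python3 - <<'E'
from h import *
import pickle
out=pickle.load(open("ws.pkl","rb"))
rois=[(175,88,270,200),(242,88,336,200)]
C=[];Q=[]
for n,((o,d),(x0,y0,x1,y1)) in enumerate(zip(out,rois)):
    im=d["image"]; hsv=cv2.cvtColor(im,cv2.COLOR_BGR2HSV)
    m=((hsv[...,1]<60)&(hsv[...,2]>95)).astype(np.uint8)*255
    k=np.zeros_like(m);k[y0:y1,x0:x1]=m[y0:y1,x0:x1]
    cs,_=cv2.findContours(k,cv2.RETR_EXTERNAL,cv2.CHAIN_APPROX_NONE); q=max(cs,key=cv2.contourArea)
    h=cv2.convexHull(np.vstack([c for c in cs if cv2.contourArea(c)>50])); e=1
    while len(cv2.approxPolyDP(h,e,True))>4:e+=.25
    a=cv2.approxPolyDP(h,e,True)[:,0].astype(float)
    s=a.sum(1);t=a[:,0]-a[:,1]; a=np.array([a[s.argmin()],a[t.argmax()],a[s.argmax()],a[t.argmin()]])
    pts=h[:,0].astype(float)
    print(a.tolist()); C.append(cam(d,o));Q.append(a)
    P=np.array([onz(C[-1],u,.028) for u in a]); print("ctr",P.mean(0).round(4))
    for i in range(4): v=P[(i+1)%4]-P[i];print("  ",np.linalg.norm(v).round(4),np.degrees(np.arctan2(v[1],v[0])).round(1))
    cv2.imwrite(f"pics/zs{n}.png",cv2.resize(im[y0:y1,x0:x1],None,fx=5,fy=5,interpolation=cv2.INTER_CUBIC))
E
```

```text
[[182.0, 93.0], [261.0, 95.0], [259.0, 190.0], [185.0, 188.0]]
ctr [0.6008 0.1515 0.028 ]
   0.1135 10.4
   0.1418 -79.1
   0.1155 -169.8
   0.1414 100.1
[[251.0, 94.0], [330.0, 97.0], [321.0, 191.0], [248.0, 188.0]]
ctr [0.6006 0.1509 0.028 ]
   0.1139 9.8
   0.1408 -80.0
   0.1143 -170.5
   0.1401 99.8
```

View pics/zs0.png

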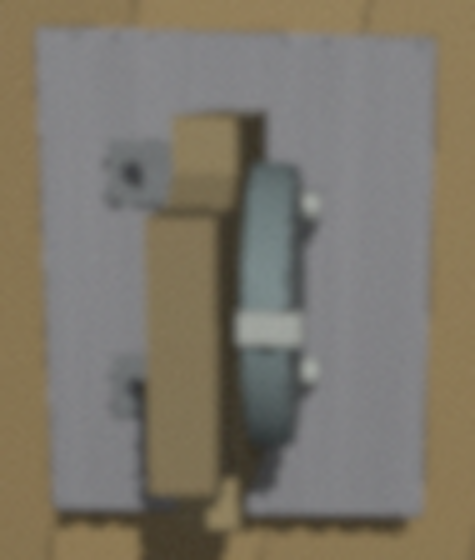

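View pics/zs1.png

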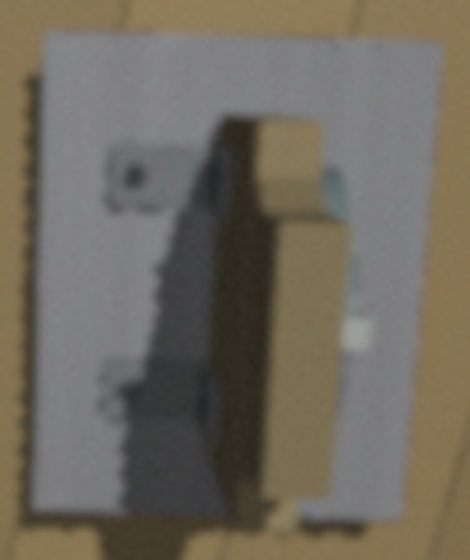

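```bash
python3 - <<'E'
from h import *
import pickle
out=pickle.load(open("ws.pkl","rb")); C=[cam(d,o) for o,d in out]
f=lambda p,o:np.array(o)+(np.array(p,float)+.5)/5-.5
T0=[f(p,(175,88)) for p in ((145,215),(220,215),(216,492),(150,492))]
T1=[f(p,(242,88)) for p in ((279,222),(349,222),(330,496),(263,495))]
P=[]
for a,b in zip(T0,T1):
    p,e=tri([(C[0],a),(C[1],b)]);P.append(p);print(p.round(4),np.round(e,2))
P=np.array(P);print(P.mean(0))
for i in range(4): v=P[(i+1)%4]-P[i];print("  ",np.linalg.norm(v).round(4),np.degrees(np.arctan2(v[1],v[0])).round(1))
for i,T in enumerate((T0,T1)): print(np.mean([onz(C[i],u,.163) for u in T],0))
E
```

```text
[0.5904 0.1791 0.1613] [0.3 0.3]
[0.6055 0.182  0.1578] [0.3 0.3]
[0.6156 0.1235 0.1633] [0.04 0.04]
[0.6013 0.1204 0.1625] [0.05 0.05]
[0.60319079 0.15124392 0.16120377]
   0.0158 10.8
   0.0596 -80.2
   0.0147 -167.8
   0.0597 100.5
[0.60336178 0.15159433 0.163     ]
[0.60289079 0.15118901 0.163     ]
```

```bash
python3 - <<'E'
from h import *; from station import arm
q=down(np.radians(10.3)); 
arm.reach([.603,.1513,.25],q)
print(arm.line_to([.603,.1513,.129],vel=.12,max_force=8))
print(arm.observe()["tool_pos"])
arm.gripper_close(squeeze=45)
arm.pause(.3); o=arm.observe(); print(o["gripper_width"],o["force"],o["time_s"])
arm.line_to([.603,.1513,.169],vel=.06); arm.pause(.3)
o=arm.observe(); print(o["gripper_width"],o["force"],o["torque"],o["tool_pos"],o["time_s"])
for n in("scene","top","wrist"): cv2.imwrite(f"pics/g_{n}.png",arm.get_image(n)["image"])
s=cv2.imread("pics/g_scene.png"); cv2.imwrite("pics/gz.png",cv2.resize(s[130:270,190:320],None,fx=4,fy=4,interpolation=cv2.INTER_CUBIC))
E
```

```text
False
[0.60376409 0.15134212 0.13013311]
0.0006424151720864819 [ 0.27023599  0.02726678 -0.33801146] 8.4417
0.000555616505974616 [ 0.77947877  0.3147205  -0.35771771] [-0.01634374 -0.06648185 -0.02577472] [0.60281315 0.15129119 0.16862671] 9.5583
```

View pics/gz.png

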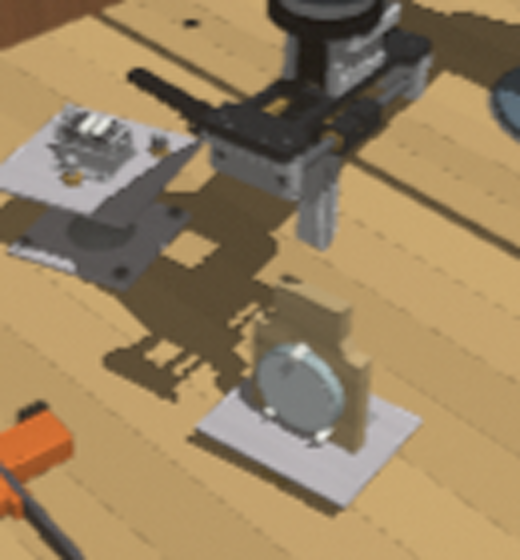

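View pics/g_wrist.png

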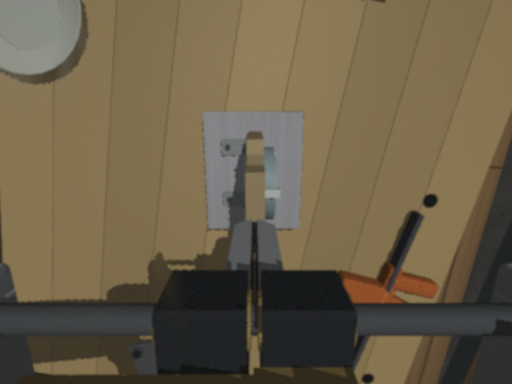

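The fingers closed on nothing: in the wrist view the back spans rows 130–220, beyond the tips. I'll compare this with the calibration.

```bash
python3 - <<'E'
from h import *; from station import arm
o=arm.observe(); t=o["tool_pos"]; print(t, R.from_quat(o["orientation"]).as_matrix().round(3).tolist(), o["joint_positions"].round(3))
for n in("scene","top","wrist"):
    d=arm.get_image(n); c=cam(d,o)
    print(n,"TCP",proj(c,t).round(1),"stand top",proj(c,[.603,.1513,.163]).round(1),"end edges",proj(c,[.6086,.1218,.163]).round(1),proj(c,[.5977,.1808,.163]).round(1))
t=cv2.imread("pics/g_top.png"); cv2.imwrite("pics/gt.png",cv2.resize(t[140:260,190:310],None,fx=5,fy=5,interpolation=cv2.INTER_CUBIC))
w=cv2.imread("pics/g_wrist.png"); cv2.imwrite("pics/gw.png",cv2.resize(w[100:280,180:330],None,fx=3,fy=3,interpolation=cv2.INTER_CUBIC))
E
```

```text
[0.60296419 0.15129536 0.16888314] [[0.179, -0.0, 0.984], [-0.984, -0.0, 0.179], [-0.0, -1.0, -0.0]] [ 0.064  0.178  1.631  0.     1.333 -0.116]
scene TCP [268.8 201.7] stand top [268.7 203.3] end edges [260.5 199.5] [277.2 207.1]
top TCP [225.9 171.9] stand top [226.  172.1] end edges [235.7 170.5] [216.4 173.7]
wrist TCP [254.7 211.9] stand top [254.7 209.4] end edges [255.1 244.8] [254.8 171.5]
```

View pics/gt.png

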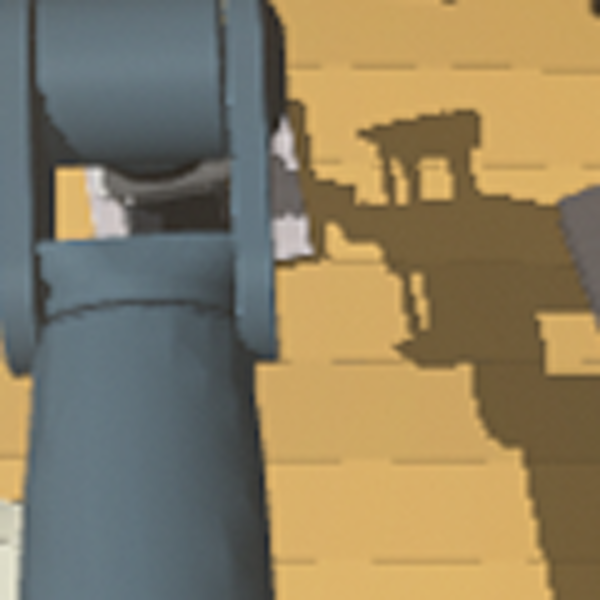

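View pics/gw.png

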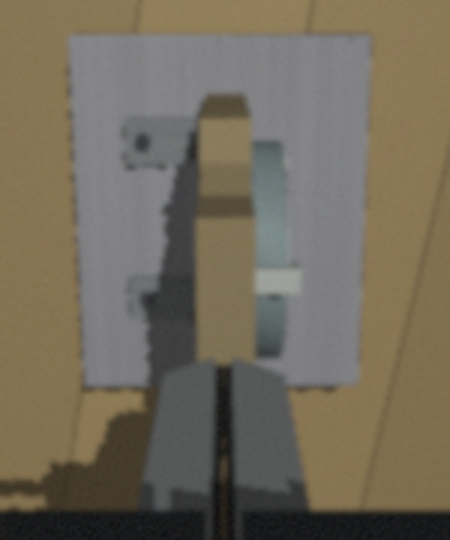

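```bash
python3 - <<'E'
from h import *; from station import arm
o=arm.observe(); t=o["tool_pos"]; Rt=R.from_quat(o["orientation"]).as_matrix()
C={n:cam(arm.get_image(n),o) for n in("scene","wrist")}
for h in (0,.01,.02,.03,.04): print(h,{n:[proj(c,t+Rt@np.array([dx,-h,0])).round(1).tolist() for dx in (-.008,0,.008)] for n,c in C.items()})
im=arm.get_image("scene")["image"]; cv2.imwrite("pics/gz2.png",cv2.resize(im[170:240,235:300],None,fx=8,fy=8,interpolation=cv2.INTER_CUBIC))
E
```

```text
0 {'scene': [[271.1, 202.7], [268.8, 201.7], [266.6, 200.7]], 'wrist': [[254.7, 201.9], [254.7, 211.9], [254.7, 221.8]]}
0.01 {'scene': [[271.2, 200.1], [268.9, 199.1], [266.7, 198.1]], 'wrist': [[254.7, 206.1], [254.7, 216.6], [254.7, 226.8]]}
0.02 {'scene': [[271.3, 197.4], [269.0, 196.4], [266.8, 195.4]], 'wrist': [[254.7, 210.7], [254.7, 221.6], [254.7, 232.3]]}
0.03 {'scene': [[271.4, 194.7], [269.2, 193.7], [266.9, 192.7]], 'wrist': [[254.7, 215.8], [254.7, 227.1], [254.7, 238.3]]}
0.04 {'scene': [[271.6, 192.0], [269.3, 191.0], [267.0, 190.0]], 'wrist': [[254.7, 221.3], [254.7, 233.2], [254.7, 244.8]]}
```

View pics/gz2.png

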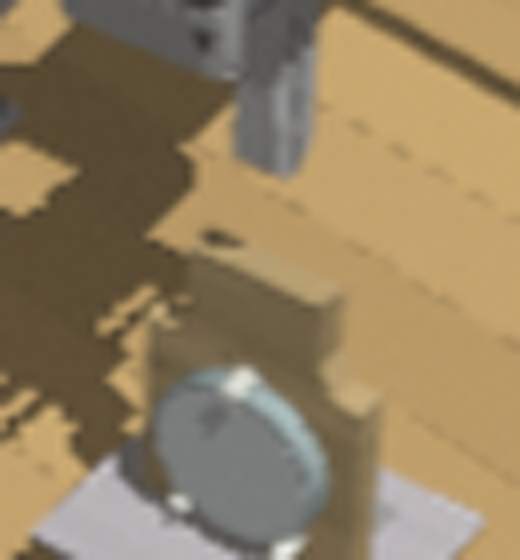

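Both views put the closed fingertips about 38 mm above the reported TCP, so they closed above the stand. I'll open them and see whether this depends on the opening.

```bash
python3 - <<'E'
from h import *; from station import arm
arm.line_to([.603,.1513,.20],vel=.1); arm.open(); arm.pause(.2)
o=arm.observe(); t=o["tool_pos"]; Rt=R.from_quat(o["orientation"]).as_matrix(); print(o["gripper_width"],o["time_s"],t)
D={n:arm.get_image(n) for n in("scene","wrist")}
for h in (0,.01,.02,.03,.04): print(h,{n:[proj(cam(d,o),t+Rt@np.array([dx,-h,s*.047])).round(1).tolist() for s in(-1,1) for dx in (-.008,.008)] for n,d in D.items()})
cv2.imwrite("pics/o_s.png",cv2.resize(D["scene"]["image"][140:230,220:310],None,fx=6,fy=6,interpolation=cv2.INTER_CUBIC))
cv2.imwrite("pics/o_w.png",D["wrist"]["image"])
E
```

```text
0.09433563810931234 12.1167 [0.60299928 0.1513039  0.19999274]
0 {'scene': [[280.2, 186.7], [275.8, 184.8], [262.1, 202.7], [257.5, 200.5]], 'wrist': [[192.1, 201.9], [193.2, 221.9], [317.3, 201.8], [316.2, 221.7]]}
0.01 {'scene': [[280.4, 184.0], [275.9, 182.1], [262.2, 199.9], [257.5, 197.8]], 'wrist': [[189.3, 206.2], [190.6, 226.9], [320.1, 206.0], [318.9, 226.8]]}
0.02 {'scene': [[280.6, 181.3], [276.1, 179.4], [262.3, 197.1], [257.6, 195.0]], 'wrist': [[186.3, 210.8], [187.7, 232.4], [323.1, 210.6], [321.8, 232.2]]}
0.03 {'scene': [[280.8, 178.5], [276.2, 176.6], [262.3, 194.3], [257.6, 192.1]], 'wrist': [[183.1, 215.9], [184.6, 238.3], [326.4, 215.7], [324.9, 238.2]]}
0.04 {'scene': [[281.0, 175.7], [276.4, 173.8], [262.4, 191.4], [257.7, 189.3]], 'wrist': [[179.5, 221.4], [181.1, 244.9], [330.0, 221.3], [328.4, 244.7]]}
```

View pics/o_s.png

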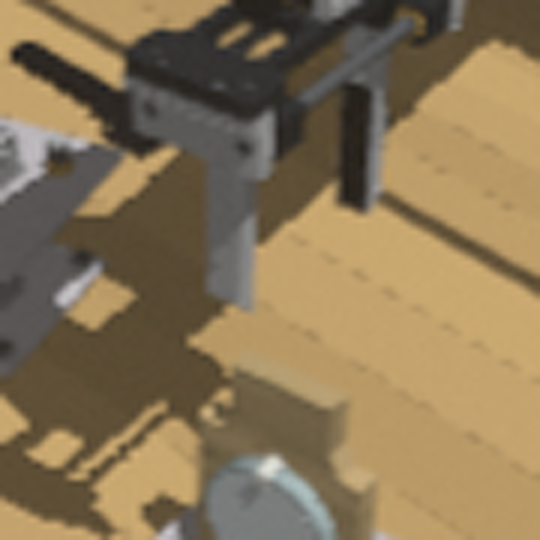

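View pics/o_w.png

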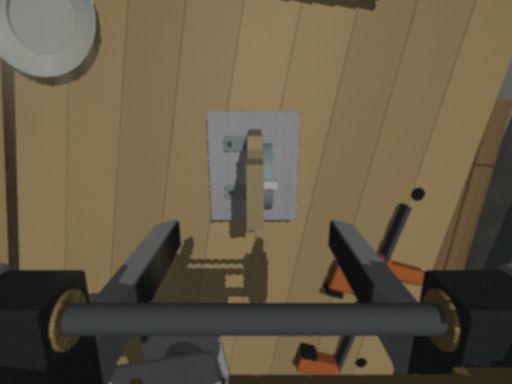

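The offset is the same open and closed: the fingertips sit 40 mm behind the reported TCP in both the scene and wrist views. I'll allow for it and descend a further 40 mm with a force guard.

```bash
python3 - <<'E'
from h import *; from station import arm
print(arm.line_to([.603,.1513,.089],vel=.12,max_force=8))
o=arm.observe(); print(o["tool_pos"],o["force"])
E
python3 - <<'E'
from h import *; from station import arm
o=arm.observe()
D={n:arm.get_image(n) for n in("scene","wrist")}
cv2.imwrite("pics/p_s.png",cv2.resize(D["scene"]["image"][160:270,210:310],None,fx=5,fy=5,interpolation=cv2.INTER_CUBIC))
cv2.imwrite("pics/p_w.png",D["wrist"]["image"])
E
```

```text
False
[0.6038572  0.1513482  0.09007733] [-0.26456061  0.52830792  0.10565197]
```

View pics/p_s.png

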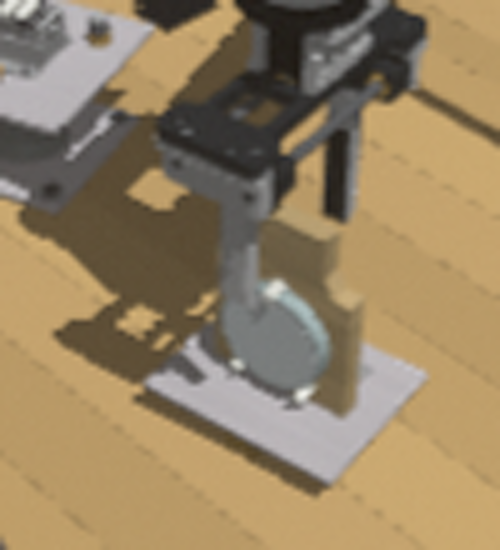

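View pics/p_w.png

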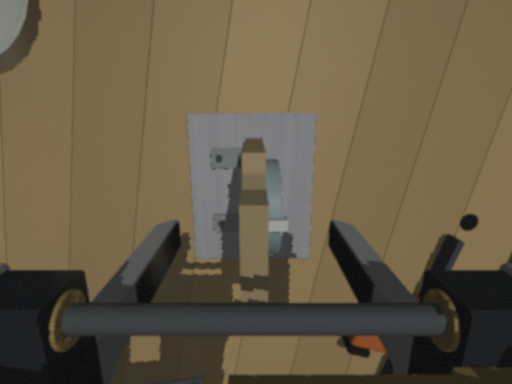

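The fingers now straddle the top of the back; it spans rows 190–275 and the tips are at rows 221–245. I'll close and lift.

```bash
python3 - <<'E'
from h import *; from station import arm
arm.gripper_close(squeeze=45)
arm.pause(.2); o=arm.observe(); print(o["gripper_width"],o["force"],o["tool_pos"],o["time_s"])
arm.line_to([.603,.1513,.145],vel=.08); arm.pause(.3)
o=arm.observe(); print(o["gripper_width"],o["force"],o["torque"],o["tool_pos"],o["time_s"])
for n in("scene","wrist"):
    d=arm.get_image(n); cv2.imwrite(f"pics/l_{n}.png",d["image"] if n=="wrist" else cv2.resize(d["image"][130:270,200:320],None,fx=4,fy=4,interpolation=cv2.INTER_CUBIC))
E
```

```text
0.014874369357263842 [ 0.4554466   0.19310791 -1.61595095] [0.60308233 0.15130462 0.08896106] 14.7833
0.01460345656473009 [ 0.16263182  0.42376578 -6.91773081] [-0.05875228 -0.10446804 -0.01967632] [0.60272987 0.15126751 0.14450338] 15.9333
```

View pics/l_scene.png

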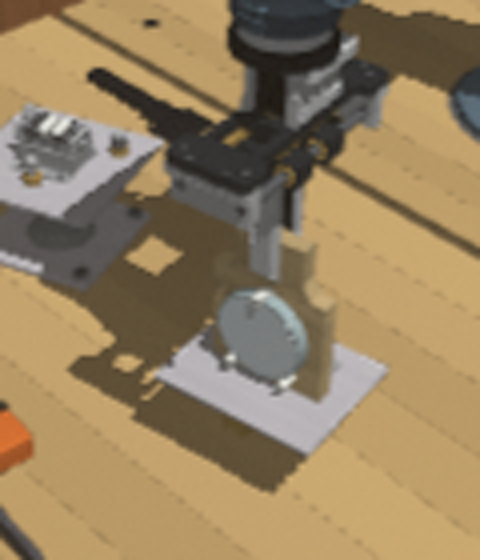

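View pics/l_wrist.png

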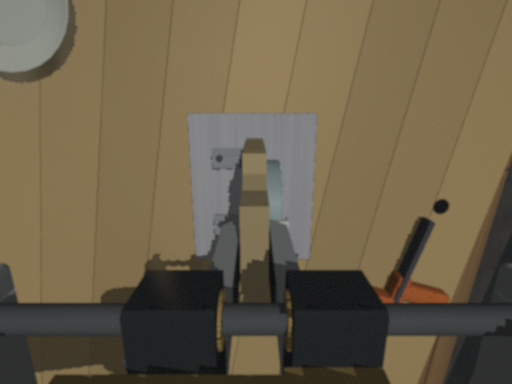

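```bash
python3 - <<'E'
from h import *; from station import arm
o=arm.observe(); d=arm.get_image("wrist"); c=cam(d,o); im=d["image"]; hsv=cv2.cvtColor(im,cv2.COLOR_BGR2HSV)
m=((hsv[...,1]<60)&(hsv[...,2]>95)).astype(np.uint8)*255
k=np.zeros_like(m);k[100:270,180:325]=m[100:270,180:325]
cs,_=cv2.findContours(k,cv2.RETR_EXTERNAL,cv2.CHAIN_APPROX_NONE)
h=cv2.convexHull(np.vstack([x for x in cs if cv2.contourArea(x)>30]));e=1
while len(cv2.approxPolyDP(h,e,True))>4:e+=.25
a=cv2.approxPolyDP(h,e,True)[:,0].astype(float); s=a.sum(1);t=a[:,0]-a[:,1]; a=np.array([a[s.argmin()],a[t.argmax()],a[s.argmax()],a[t.argmin()]]); print(a.tolist())
Rt=R.from_quat(o["orientation"]).as_matrix()
for z in (o["tool_pos"][2]-.061,):
    P=np.array([Rt.T@(onz(c,u,z)-o["tool_pos"]) for u in a]); print(P.round(4).tolist(), P.mean(0).round(4))
    for i in range(4):
        v=P[(i+1)%4]-P[i];print(np.linalg.norm(v).round(4))
E
```

```text
[[187.0, 114.0], [316.0, 113.0], [309.0, 258.0], [197.0, 255.0]]
[[-0.0705, 0.061, -0.06], [-0.0712, 0.061, 0.0545], [0.0711, 0.061, 0.0549], [0.0676, 0.061, -0.0582]] [-0.0007  0.061  -0.0022]
0.1145
0.1422
0.1132
0.1381
```

```bash
python3 - <<'E'
from h import *; from station import arm
q=down(np.radians(20.5)); x,y=.5470,-.1864
p=arm.observe()["tool_pos"]
arm.line_to([p[0],p[1],.27],vel=.15)
arm.reach([x,y,.27],q)
arm.line_to([x,y,.226],vel=.06); arm.pause(.4)
o=arm.observe(); print(o["gripper_width"],o["force"],o["torque"],o["tool_pos"],o["time_s"])
for n in("scene","wrist"):
    d=arm.get_image(n); cv2.imwrite(f"pics/m_{n}.png",d["image"] if n=="wrist" else cv2.resize(d["image"][90:210,150:280],None,fx=5,fy=5,interpolation=cv2.INTER_CUBIC))
E
```

```text
0.014772024882373148 [-0.21685813  0.32736224 -7.25520867] [-0.01802875 -0.09243447 -0.00299465] [ 0.54705537 -0.18642813  0.22614872] 19.6417
```

View pics/m_scene.png

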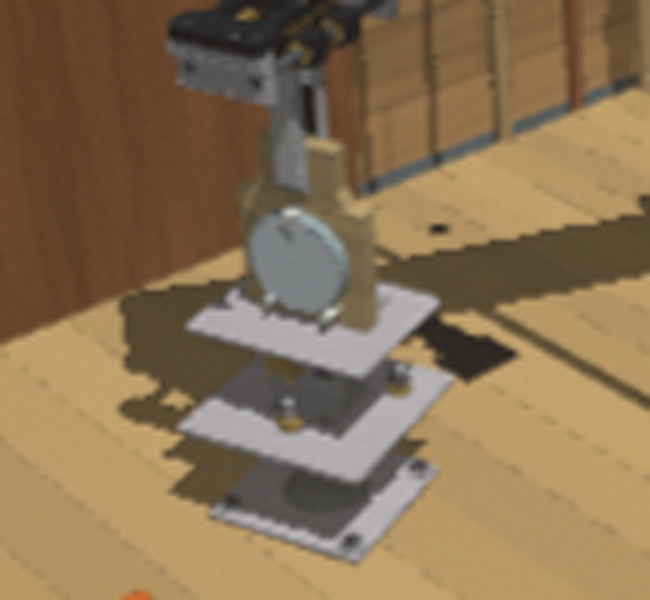

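View pics/m_wrist.png

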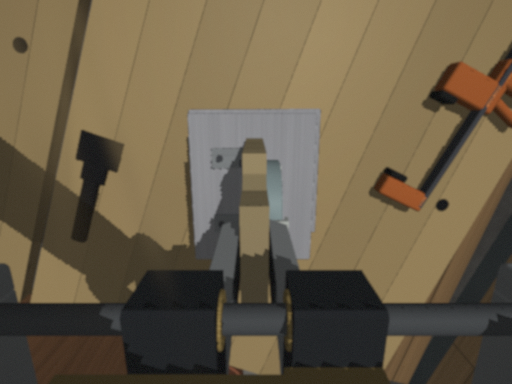

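The stand is directly above the base, with the rear foot at (285,370) over the rear ball at (290,405). Now a guarded descent to first contact.

```bash
python3 - <<'E'
from h import *; from station import arm
x,y=.5470,-.1864
f0=arm.observe()["force"]
for z in (.218,.214,.211,.208,.206,.204):
    s=arm.line_to([x,y,z],vel=.02,max_force=14)
    o=arm.observe(); print(z,s,(o["force"]-f0).round(2),o["torque"].round(3),o["tool_pos"].round(4),round(o["gripper_width"],4),round(o["time_s"],2))
    if s: break
E
```

```text
0.218 False [-0.23  0.11  1.15] [-0.023 -0.116  0.006] [ 0.547  -0.1864  0.2179] 0.0149 20.29
0.214 False [-0.22 -0.72 -0.  ] [-0.027 -0.099 -0.01 ] [ 0.5469 -0.1864  0.2138] 0.0147 20.64
0.211 False [-1.27 -0.27  8.13] [ 0.018  0.089 -0.034] [ 0.5477 -0.1868  0.2126] 0.0145 20.94
0.208 False [-0.81  0.61 12.51] [0.237 0.133 0.07 ] [ 0.5483 -0.1869  0.2105] 0.0148 21.24
0.206 False [2.02 0.02 0.97] [-0.029 -0.592 -0.02 ] [ 0.5476 -0.1864  0.2061] 0.0148 21.49
0.204 False [ 2.52 -2.46 -5.09] [-0.795 -1.104  0.178] [ 0.5464 -0.1865  0.2018] 0.0146 21.74
```

It met the rollers at TCP 0.2126 as predicted (+12.5 N), and then the force dropped through the click and turned to a pull. I'll press on gently to home.

```bash
python3 - <<'E'
from h import *; from station import arm
x,y=.5470,-.1864
for z in (.2025,.201,.1995,.198):
    s=arm.line_to([x,y,z],vel=.015,max_force=10)
    o=arm.observe(); print(z,s,(o["force"]-[0,0,-7.2]).round(2),o["torque"].round(3),o["tool_pos"].round(4),round(o["time_s"],2))
    if s or o["force"][2]>2: break
d=arm.get_image("scene"); cv2.imwrite("pics/h_s.png",cv2.resize(d["image"][90:210,150:280],None,fx=5,fy=5,interpolation=cv2.INTER_CUBIC))
E
```

```text
0.2025 False [ 0.69 -2.88 -3.68] [-0.75  -0.637  0.17 ] [ 0.5466 -0.1865  0.2018] 21.99
0.201 False [-2.39 -2.04  5.65] [-0.573  0.178  0.177] [ 0.5468 -0.1867  0.2017] 22.24
0.1995 False [-5.6  -1.31 12.62] [-0.255  0.907  0.288] [ 0.547  -0.1868  0.2015] 22.49
```

View pics/h_s.png

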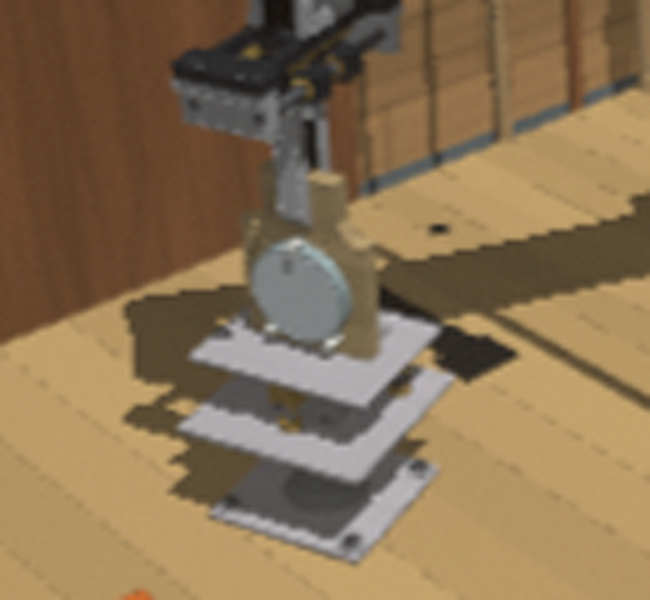

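TCP 0.2015 matches the predicted home height, and the arm is pressing +12.6 N. I'll ease off, release and rise.

```bash
python3 - <<'E'
from h import *; from station import arm
x,y=.5470,-.1864
arm.line_to([x,y,.2012],vel=.02); arm.pause(.2)
o=arm.observe(); print(o["force"].round(2),o["torque"].round(3),o["tool_pos"].round(4))
arm.open(); arm.pause(.2)
o=arm.observe(); print(o["force"].round(2),o["tool_pos"].round(4),o["gripper_width"],o["time_s"])
arm.line_to([x,y,.31],vel=.12); 
o=arm.observe(); print(o["force"].round(2),o["tool_pos"].round(4),o["time_s"])
import pickle
arm.pause(.1);o=arm.observe();d=arm.get_image("wrist");pickle.dump((o,d),open("f.pkl","wb"))
cv2.imwrite("pics/f_w.png",d["image"])
d=arm.get_image("scene"); cv2.imwrite("pics/f_s0.png",d["image"]); cv2.imwrite("pics/f_s.png",cv2.resize(d["image"][130:210,175:255],None,fx=7,fy=7,interpolation=cv2.INTER_CUBIC))
E
```

```text
[-5.03 -1.6   2.55] [-0.655  0.664  0.251] [ 0.547  -0.1866  0.2016]
[-0.49 -0.68  0.01] [ 0.547  -0.1864  0.2012] 0.0939927900351374 24.4583
[ 0.36 -0.23  0.21] [ 0.5466 -0.1862  0.3088] 25.5167
```

View pics/f_s.png

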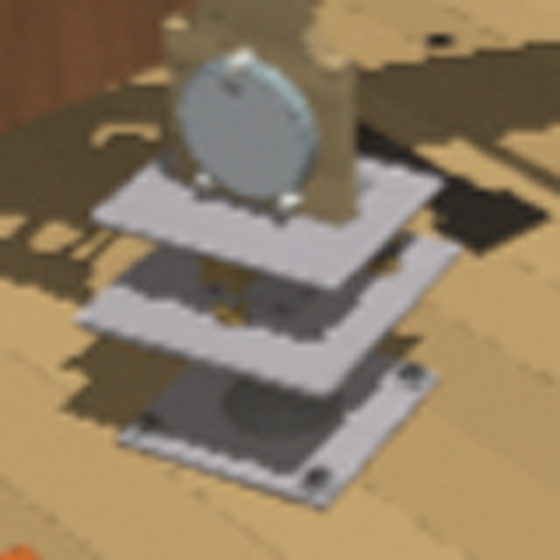

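View pics/f_w.png

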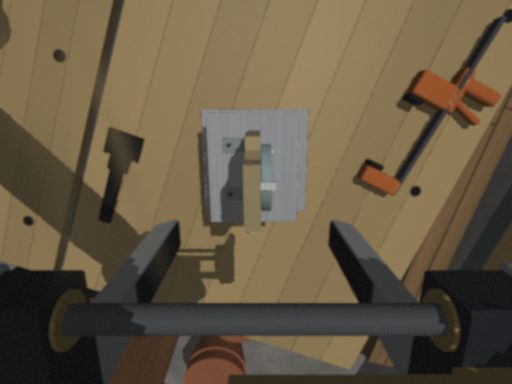

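Released; the stand is sitting home. I'll move the arm clear and check position, height and tilt by triangulation.

```bash
python3 - <<'E'
from h import *; from station import arm
import pickle
y=np.radians(20.5); ct=np.array([.5472,-.1864]); ux=np.array([np.cos(y),np.sin(y)]); uy=np.array([-ux[1],ux[0]])
out=[]
for i,(a,b) in enumerate(((.08,-.03),(-.08,-.03))):
    p=ct+a*ux+b*uy
    arm.line_to([p[0],p[1],.34],vel=.2); arm.pause(.15)
    o=arm.observe(); d=arm.get_image("wrist"); out.append((o,d))
    im=d["image"]; print(o["time_s"],proj(cam(d,o),[ct[0],ct[1],.14]))
    u,v=proj(cam(d,o),[ct[0],ct[1],.14]).astype(int)
    x0,y0=u-65,v-65; print(x0,y0)
    cv2.imwrite(f"pics/e{i}.png",cv2.resize(im[y0:y0+118,x0:x0+130],None,fx=5,fy=5,interpolation=cv2.INTER_CUBIC))
pickle.dump(out,open("e.pkl","wb"))
E
```

```text
26.4667 [196.46861488 142.33136489]
131 77
27.6167 [312.81689998 142.00690015]
247 77
```

View pics/e0.png

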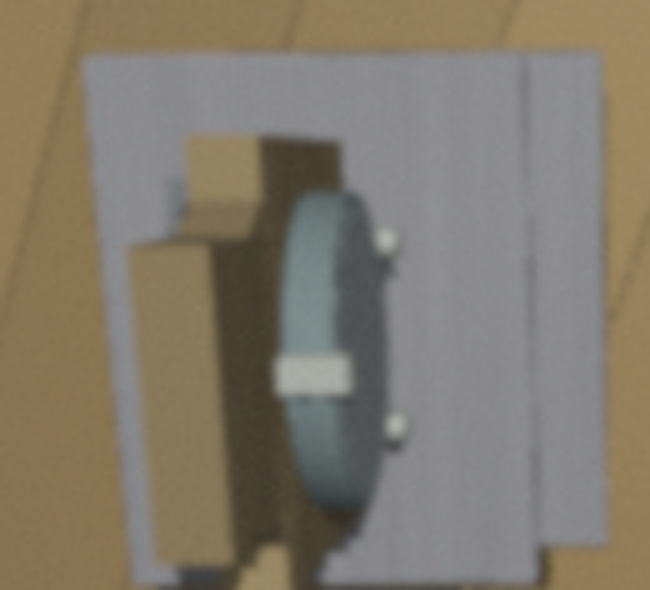

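View pics/e1.png

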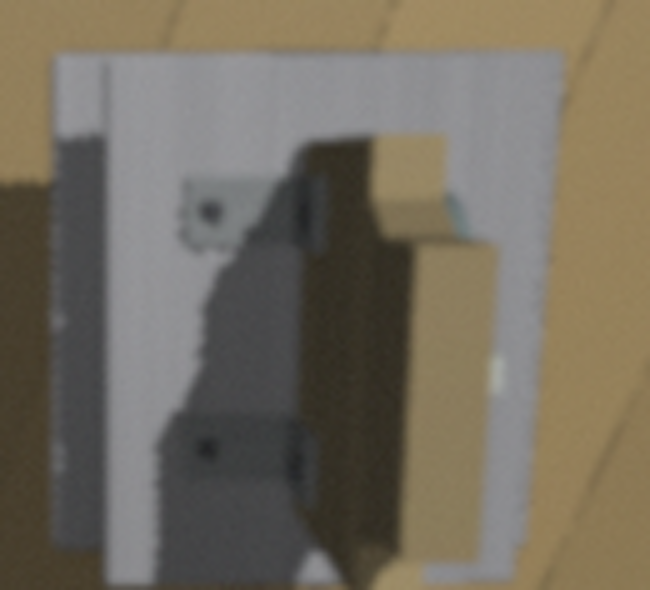

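```bash
python3 - <<'E'
from h import *
import pickle
out=pickle.load(open("e.pkl","rb")); C=[cam(d,o) for o,d in out]
f=lambda p,o:np.array(o)+(np.array(p,float)+.5)/5-.5
y=np.radians(20.5);Rz=np.array([[np.cos(y),np.sin(y)],[-np.sin(y),np.cos(y)]])
for A,B in ((((84,56),(523,53),(538,582),(133,582)),((108,55),(565,52),(514,580),(107,582))),(((130,244),(210,240),(232,565),(160,566)),((418,243),(497,243),(477,560),(404,562)))):
    P=[]
    for a,b in zip(A,B):
        p,e=tri([(C[0],f(a,(131,77))),(C[1],f(b,(247,77)))]);P.append(p);print(p.round(4),np.round(e,2),(Rz@(p[:2]-[.547,-.1864])).round(4))
    P=np.array(P);print("mean",P.mean(0).round(4),(Rz@(P.mean(0)[:2]-[.547,-.1864])).round(4))
    for i in range(4): v=P[(i+1)%4]-P[i];print("  ",np.linalg.norm(v).round(4),np.degrees(np.arctan2(v[1],v[0])).round(1))
E
```

```text
[ 0.465  -0.1417  0.1363] [0.12 0.12] [-0.0612  0.0706]
[ 0.5735 -0.1012  0.148 ] [0.06 0.06] [0.0547 0.0705]
[ 0.6245 -0.2341  0.14  ] [0.08 0.08] [ 0.0559 -0.0718]
[ 0.5162 -0.2751  0.1389] [0.17 0.17] [-0.0599 -0.0723]
mean [ 0.5448 -0.188   0.1408] [-0.0026 -0.0007]
   0.1165 20.5
   0.1426 -69.0
   0.1158 -159.2
   0.1429 111.0
[ 0.5268 -0.1613  0.2737] [0.15 0.15] [-0.0101  0.0306]
[ 0.5403 -0.1559  0.2733] [0.54 0.54] [0.0044 0.0309]
[ 0.5617 -0.2122  0.2754] [0.3 0.3] [ 0.0048 -0.0293]
[ 0.5488 -0.2174  0.2751] [0.19 0.19] [-0.0092 -0.0297]
mean [ 0.5444 -0.1867  0.2744] [-0.0025  0.0006]
   0.0146 21.7
   0.0603 -69.2
   0.0139 -158.1
   0.0603 111.4
```

```bash
python3 - <<'E'
from h import *
import pickle
out=pickle.load(open("e.pkl","rb")); C=[cam(d,o) for o,d in out]
f=lambda p,o:np.array(o)+(np.array(p,float)+.5)/5-.5
y=np.radians(20.5);Rz=np.array([[np.cos(y),np.sin(y)],[-np.sin(y),np.cos(y)]])
l=lambda p:(Rz@(p[:2]-[.547,-.1864])).round(4)
for i,p in ((0,(601,52)),(0,(607,546)),(1,(55,55)),(1,(52,548))): print(i,l(onz(C[i],f(p,((131,77),(247,77))[i]),.09)))
E
```

```text
0 [0.0739 0.074 ]
0 [ 0.0751 -0.0744]
1 [-0.0746  0.0729]
1 [-0.0752 -0.0754]
```

Mean plate height 0.1408 puts the origin at 0.1128, as expected, but the single-corner heights are noisy. I'd like a low oblique look at the feet on the balls, so I'll check which poses are reachable.

```bash
cat > v.py <<'E'
from h import *; from station import arm
def pose(az,el,dist,tgt=np.array([.547,-.186,.12])):
    H=arm.get_image  # unused
    Hc=np.array([[0.0016,-0.9632,-0.2687,-0.0778],[0.0003,0.2687,-0.9632,-0.2187],[1.0,0.0014,0.0008,0.0002]])
    u=np.array([np.cos(el)*np.cos(az),np.cos(el)*np.sin(az),np.sin(el)])
    eye=tgt+dist*u; z=u
    res=[]
    for s in (1,-1):
        x=s*np.cross([0,0,1],u); x/=np.linalg.norm(x); y=np.cross(z,x)
        Rc=np.c_[x,y,z]; Rt=Rc@Hc[:,:3].T
        U,_,V=np.linalg.svd(Rt); Rt=U@V
        res.append((eye-Rt@Hc[:,3],R.from_matrix(Rt).as_quat(),Rt))
    return res
E
python3 - <<'E'
from v import *
for el in (20,30,40):
  for az in range(0,360,20):
    for k,(p,q,Rt) in enumerate(pose(np.radians(az),np.radians(el),.40)):
        j=arm.ik(p,q)
        if j is not None: print(el,az,k,p.round(3),j.round(2))
E
```

```text
20 0 1 [ 0.7   -0.186  0.193] [-0.31  1.25  0.25 -0.44  2.52  1.02]
20 20 1 [ 0.691 -0.134  0.193] [-0.17  1.06  0.58 -0.57  2.3   0.84]
20 40 1 [ 0.664 -0.088  0.193] [-0.04  0.84  0.92 -0.67  2.07  0.72]
20 60 1 [ 0.623 -0.054  0.193] [ 0.08  0.62  1.26 -0.77  1.83  0.62]
20 80 1 [ 0.574 -0.036  0.193] [ 0.17  0.37  1.61 -0.87  1.59  0.53]
20 200 0 [ 0.393 -0.242  0.162] [-1.63  0.16  2.36  1.19  1.74 -1.  ]
20 200 1 [ 0.403 -0.238  0.193] [-1.43 -0.36  2.34  0.92  1.5   2.69]
20 220 0 [ 0.422 -0.291  0.162] [-1.44  0.45  1.96  1.08  1.88 -0.94]
20 220 1 [ 0.43  -0.284  0.193] [-1.32  0.04  2.    0.82  1.63  2.51]
20 240 0 [ 0.465 -0.328  0.162] [-1.27  0.69  1.56  0.99  2.07 -0.87]
20 240 1 [ 0.471 -0.318  0.193] [-1.19  0.34  1.65  0.72  1.79  2.4 ]
20 260 0 [ 0.519 -0.347  0.162] [-1.1   0.93  1.15  0.92  2.29 -0.81]
20 260 1 [ 0.52  -0.336  0.193] [-1.04  0.59  1.31  0.61  1.99  2.3 ]
20 280 0 [ 0.575 -0.347  0.162] [-0.93  1.18  0.71  0.89  2.53 -0.74]
20 280 1 [ 0.574 -0.336  0.193] [-0.9   0.82  0.96  0.5   2.19  2.18]
20 300 1 [ 0.623 -0.318  0.193] [-0.75  1.03  0.62  0.36
[... 2588 characters left out ...]

40 240 0 [ 0.477 -0.307  0.216] [-1.21  0.39  1.64  0.84  1.91 -0.75]
40 240 1 [ 0.488 -0.289  0.241] [-1.03  0.11  1.68  0.52  1.66  2.6 ]
40 260 0 [ 0.523 -0.323  0.216] [-1.06  0.65  1.28  0.74  2.11 -0.81]
40 260 1 [ 0.526 -0.303  0.241] [-0.93  0.32  1.43  0.43  1.81  2.39]
40 280 0 [ 0.571 -0.323  0.216] [-0.91  0.88  0.92  0.63  2.33 -0.89]
40 280 1 [ 0.568 -0.303  0.241] [-0.82  0.51  1.19  0.34  1.95  2.19]
40 300 0 [ 0.617 -0.307  0.216] [-0.75  1.11  0.54  0.5   2.56 -1.02]
40 300 1 [ 0.606 -0.289  0.241] [-0.71  0.65  0.98  0.22  2.07  1.96]
40 320 1 [ 0.638 -0.262  0.241] [-0.58  0.76  0.83  0.08  2.15  1.71]
40 340 1 [ 0.658 -0.227  0.241] [-0.46  0.8   0.77 -0.08  2.17  1.43]
```

```bash
python3 - <<'E'
from v import *
p=arm.observe()["tool_pos"]
arm.line_to([.52,.05,.36],vel=.25)
p,q,_=pose(np.radians(80),np.radians(20),.40)[1]
p=p+np.array([0,.0,0])
arm.reach(p,q); arm.pause(.2)
o=arm.observe(); d=arm.get_image("wrist"); print(o["time_s"],o["force"],o["tool_pos"])
im=cv2.rotate(d["image"],cv2.ROTATE_180); cv2.imwrite("pics/q0.png",im)
import pickle; pickle.dump((o,d),open("q.pkl","wb"))
E
```

```text
30.15 [-0.39004666  0.14382213  0.5359055 ] [ 0.57432435 -0.03623119  0.19500623]
```

View pics/q0.png

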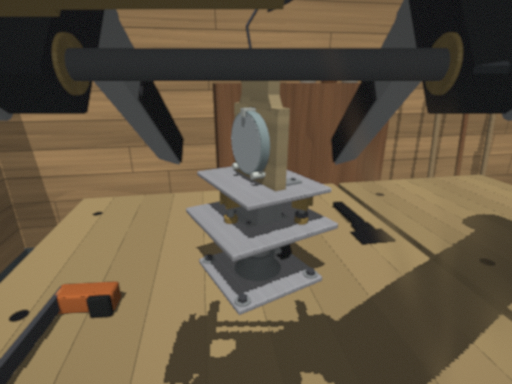

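```bash
python3 - <<'E'
import cv2
im=cv2.imread("pics/q0.png"); c=im[160:260,180:345]
c=cv2.convertScaleAbs(c,alpha=1.5,beta=10)
cv2.imwrite("pics/q1.png",cv2.resize(c,None,fx=4.8,fy=4.8,interpolation=cv2.INTER_CUBIC))
E
```

```text
(no output)
```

View pics/q1.png

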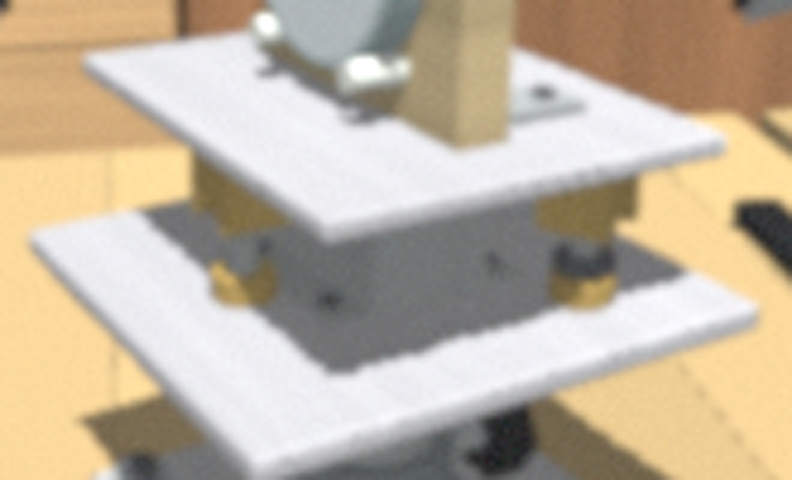

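```bash
python3 - <<'E'
from h import *
import pickle
from scipy.optimize import minimize_scalar
o,d=pickle.load(open("q.pkl","rb")); c=cam(d,o)
y=np.radians(20.5); M=np.array([[np.cos(y),-np.sin(y)],[np.sin(y),np.cos(y)]]); ct=np.array([.547,-.1864])
for n,l,p in (("sRL",(.058,.072),(330,224)),("sFL",(-.058,.072),(722,140)),("sRR",(.058,-.072),(88,60)),("bRL",(.075,.075),(258,463)),("bFL",(-.075,.075),(757,302)),("bRR",(.075,-.075),(33,236))):
    u=np.array([180,160])+(np.array(p)+.5)/4.8-.5; u=np.array([511,383])-u
    w=ct+M@np.array(l)
    z=minimize_scalar(lambda z:abs(proj(c,[*w,z])[1]-u[1]),bounds=(.03,.2),method="bounded").x
    print(n,round(z,4),(proj(c,[*w,z])-u).round(2))
E
```

```text
sRL 0.1406 [4.45 0.  ]
sFL 0.1383 [ 0.19 -0.  ]
sRR 0.1402 [3.31 0.  ]
bRL 0.0899 [ 1.83 -0.  ]
bFL 0.091 [-1.23  0.  ]
bRR 0.0876 [ 1.34 -0.  ]
```

The feet sit centred over their balls. The stand plate is 50 mm above the ball plate, the seated height, with a lean of about 1.5° that the screws allow. Nothing touches the robot, so I'm handing in.

```bash
python3 - <<'E'
from station import arm
arm.pause(.2); print(arm.observe()["force"],arm.observe()["time_s"]); arm.finish_job()
E
```

```text
[1.13300031 0.5407441  0.30063549] 30.4
the job is handed in; nothing more can be done
```

The mirror stand is on the three-ball base, clicked into the catch and let go. I handed the job in at 30.4 s; no verdict was given.

**What happened**
- **First grasp:** it closed on empty air. The camera views showed the fingertips about 40 mm short of the reported TCP, both open and closed. I went 40 mm deeper and the second grasp held; I don't know the cause of the offset.
- **Setting down:** the stand met the rollers at the predicted height. The force rose by about 12.5 N, fell through the click and turned into a pull. It stopped at the predicted home height under a press of about 13 N, and I eased off before opening the fingers.

**Last checks**
- **Height:** the stand's plate is about 50 mm above the ball plate. That is 1–2 mm below the nominal home height, as front balls set low would give.
- **Lean:** about 1–2° with the rear higher, and under 1° sideways, both within what the adjusting screws allow.
- **Feet:** a low oblique view showed the rear and left feet centred on their balls.
- **Other objects:** I saw nothing disturbed, but did not measure their positions again.

**What stayed uncertain**
- **Right foot:** I did not see it directly; I judged it seated from the height and lean.
- **Sideways position:** the triangulated stand centre came out about 2.5 mm off in x. On the bench the plate already read 2.3 mm off the back, and the lean would account for the rest at the top. I put it down to calibration and lean, but did not confirm that.

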